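# Drop the jar-holder plate onto its hidden pin

## Task

On the jar-filling jig, the loose aluminium jar-holder plate is riding up on the locating pin hidden underneath it. Without lifting it off the jig, slide it square against the steel fence and along it until its hole drops over the pin and the plate lies flat on the bed, against the fence, and leave it there; do not disturb the jars standing around.

Things in the scene. Friction and masses are not known exactly. Their poses are not given: they have to be found in the camera images.
- bed: Fixed black plastic jig bed, a slab 180 (its x) x 340 (its y) x 15 mm high; origin at the centre of its underside, on the table, z up. A fixed steel fence runs the whole length of its far (+x) side: inner face at bed x = +60 mm, 15 mm wide, standing 12 mm above the bed top.
- slot (a point): Middle of a slot in the bed top (bed x +5, y +55 mm; axes as the bed's). A fixed upright steel pin, 12 mm diameter, bevelled tip, stands 10 mm above the bed top somewhere within 20 mm either way along y of this point, exactly where is unknown: the plate hides it. At the start it is 14 to 54 mm (give or take 5) further along bed +y than the plate's hole.
- plate: Loose aluminium plate, 110 (its x) x 210 (its y) x 6 mm, 0.3 to 0.65 kg, slippery (friction 0.3); origin at the centre of its underside, z up. With its long +x edge against the fence its hole is in line with the pin. It starts 10 to 25 mm off the fence, turned up to 0.11 rad, rear (-y) edge down, front propped on the pin (tilt 0.06 rad). On the pin it drops flat and can slide no further.
- hole (a point): Centre of the plate's round through hole, 16 mm in diameter, at the underside of the plate: plate x = 0, y = +35 mm. When seated it is at the bed top (15 mm above the table); while the plate rides on the pin it is some 7 to 10 mm higher.
- collar (a point): Centre, half-way up, of the open round collar fixed on the plate (84 mm outside, 76 mm inside diameter, 22 mm high, the plate is its floor): plate x = 0, y = -45 mm, 17 mm above the plate's underside. Closed fingertips fit inside it and can push its wall. A steady push can hold the plate up by friction, so slacken it often to let it drop.
- jar_a: Loose upright jar of carrots, 68 mm diameter, 95 mm high, bystander; origin at the centre of its underside.
- jar_b: Loose upright jar of pickles, 68 mm diameter, 95 mm high, bystander; origin at the centre of its underside.
- jar_c: Loose upright jar of beetroot, 60 mm diameter, 85 mm high, bystander; origin at the centre of its underside.
Things that resemble listed ones, but are neither listed nor needed, are in the scene too. Several things have the shape of the plate; the one meant has the colours described above.

How it is judged:
At the end, for the whole second after the job is handed in: The plate lies flat on the bed (tilt under 0.02 rad, underside at the hole within 3 mm of the bed top), its hole over the pin (within 5 mm of the pin line across the bed and within the range of the pin along it), its long side along the fence within 0.06 rad, at rest (z of hole in the frame of bed between 0.012 and 0.018 m and angle between plate's own z axis and vertical below 0.02 rad and y of hole in the frame of bed between 0.031 and 0.079 m and x of hole in the frame of bed between 0 and 0.01 m and angle between the y axis of plate and the y axis of bed, either way round below 0.06 rad and linear speed of plate below 0.01 m/s); the robot touches nothing.
It fails at once if the plate is lifted off the jig (hole or collar more than about 25 mm above its seated height) (z of hole in the frame of bed above 0.04 m or z of collar in the frame of bed above 0.057 m).
It fails at once if a jar is pushed away (over 30 mm) or tipped over (distance of any of jar_a, jar_b, jar_c from where it was at the start of the episode above 0.03 m or angle between any of jar_a, jar_b, jar_c's own z axis and vertical above 0.5 rad).
It also fails if it takes over 64 s, if anything falls off the work surface, if the arm or the gripper's body presses on something with over 40 N, if the wrist force passes 120 N, or if a joint passes its speed limit or range.

## Robot

A 6-joint arm with a two-finger parallel gripper is mounted at the origin on the work surface. World frame = base frame: x ahead of the robot, y to its left, z up, the work surface at z = 0. Lengths are in m, angles in rad, forces in N, time in s.
With the tool pointing down it reaches from about 0.375 to 0.9 m from the base axis. Payload 3.1 kg.
Tool frame: the origin (TCP) lies at the very end of the fingers, on their centre line; the grasp point (between the pads) lies 19 mm behind it; z points along the fingers, y is the direction in which the jaws open and shut (so a half turn about z gives the same grasp; the last joint's range is limited). The gripper opens to 85 mm and grips with 20 to 120 N. Pads are 22 mm wide; open, the fingers measure 114 mm over their backs; the gripper's body (76 mm by 85 mm) begins 54 mm behind the grasp point. The pads swing forward as they close: fully open they stand 13 mm farther back than shut.
Start: joints at [-1.365, 0.527, 1.433, -0, 1.181, -0.178], TCP at [0.234, -0.579, 0.231] pointing down, gripper open.
Joint ranges: [-3.08, 3.08], [-0.75, 2.2], [0.22, 2.44], [-1.43, 4.57], [0, 2.65], [-2.85, 2.85]. Speed limits (rad/s): [2.79, 2.79, 3.14, 3.14, 3.14, 3.14].

## Interface

Orientations are given as a unit quaternion [x, y, z, w].
In Python, from station import manip gives the robot as it stands. The module is installed in compiled form; this text tells all that it offers.
- The arm moves only by the tool send_rows, never from a script. Its argument "commands" is a list of rows, each an object with "delta_pos": the shift along the world's x, y, z in cm, a list of three; "yaw": the turn about the world's z in rad. A call has 1 to 10 rows; each row shifts and turns the pose as measured when the row begins; what a row does not reach is not made up. A row lasts 1/8 s, in which the tool goes at most 62.5 mm and 10.7 degrees, less where a joint would pass 70% of its speed; a pose out of reach is approached as far as the arm can. A call is refused whole if a number of a shift passes 6.25 or a number of a turn 0.188, either way. A call with a gripper value outside its range is refused whole. "grip" is the closure, from -1 (fully open) to 1 (shut), set as the call begins (left out, the last holds). The fingers move at their own pace and stop on an object; "force" is the grip in N (left out, the last holds). Time passes only in rows, so rows that do not move let the fingers close. It gives the time, the measured TCP pose, the force and the opening at its end, in the units of the state.
- manip.sense(): the state, without advancing time (a new reading comes with each control period).
- manip.snapshot(name): name is "side" or "top" or "wrist"; returns the picture (384x512x3 uint8, blue, green, red); there is no depth.
- manip.get_calibration(name): a dict with "fx", "fy", "cx", "cy" (pixels), "dist_coeffs" ([k1, k2, p1, p2, k3] as OpenCV has them; the pictures are not rectified), "world_to_cam" (4x4, takes a point from world to camera coordinates); the wrist camera has in their place "mount" (4x4, takes a point from camera to tool coordinates, whose origin is the TCP and whose axes are the flange's). Camera axes: x right, y down, z forward; pixel columns grow to the right and rows downward; lengths in m; the calibration is good to about 2 mm. A picture is of the moment at which its call begins: read the wrist's pose just before it. get_calibration takes no time and is no camera call.
- manip.sign_off(): hands the job in, once; it reports no verdict.
The state is a dict: "t": time; "q": joint angles; "qd": joint speeds; "tau": joint torques, N m; "tcp_pos": TCP position; "tool_rot": TCP orientation; "force": force on the tool from outside, world axes, zero at the start; "ft_torque": the same for the moment, N m; "finger_gap": opening from 0.0 (shut) to 1.0 (fully open).
Only numpy, scipy, OpenCV 4.12 (cv2) and the standard library are available. Lean on these libraries where they do the work, as an engineer would, in place of code of your own. Each camera call takes 0.05 s, during which the arm holds its last target. There are 200 camera calls.

## Working session

There is one attempt and no reset: what is moved stays moved. The work goes in short steps, Python scripts to look and compute and a tool call to move; the robot and the scene stay as the last step left them, time stands still between calls to the robot, and variables do not carry over. Pictures are saved under pics/ and viewed, about 8 in all and at most 12, crops included, and the job is handed in when it is done.

Besides the shell and the picture viewer there is one more tool, called after "Call:" as a command line: name --argument value ..., lists and objects as JSON in quotes. send_rows: Moves the arm, as the interface text tells. Its arguments: {"type":"object","properties":{"commands":{"type":"array","items":{"type":"object","properties":{"delta_pos":{"type":"array","items":{"type":"number"}},"yaw":{"type":"number"}}}},"grip":{"type":"number"},"force":{"type":"number"}},"required":["commands"]}

```bash
mkdir -p pics; cat > h.py <<'E'
import numpy as np, cv2, json
from station import manip
def ray(name,px,z):
    c=manip.get_calibration(name); K=np.array([[c['fx'],0,c['cx']],[0,c['fy'],c['cy']],[0,0,1.]])
    p=cv2.undistortPoints(np.array(px,float).reshape(-1,1,2),K,np.array(c['dist_coeffs'],float)).reshape(-1,2)
    T=np.array(c['world_to_cam']); R,t=T[:3,:3],T[:3,3]; o=-R.T@t
    d=np.c_[p,np.ones(len(p))]@R
    return o+d*((z-o[2])/d[:,2])[:,None]
def proj(name,pts):
    c=manip.get_calibration(name); K=np.array([[c['fx'],0,c['cx']],[0,c['fy'],c['cy']],[0,0,1.]])
    T=np.array(c['world_to_cam'])
    return cv2.projectPoints(np.array(pts,float),cv2.Rodrigues(T[:3,:3])[0],T[:3,3],K,np.array(c['dist_coeffs'],float))[0].reshape(-1,2)
E
python3 - <<'E'
from h import *
a=manip.snapshot('top');b=manip.snapshot('side')
cv2.imwrite('pics/top0.png',a);cv2.imwrite('pics/side0.png',b)
s=manip.sense();print(s['t'],s['tcp_pos'],s['tool_rot'],s['force'],s['finger_gap'])
for n in('top','side'):
    T=np.array(manip.get_calibration(n)['world_to_cam']);print(n,-T[:3,:3].T@T[:3,3])
E
```

```text
0.1 [ 0.23397182 -0.57887238  0.23042403] [ 9.81639698e-01  1.90742075e-01  4.20315213e-06 -9.82353962e-04] [0.13833964 0.35379905 0.28537077] 1.0027784614114703
top [0.44307188 0.03166774 1.01048695]
side [-0.10153878  0.71496108  0.94593442]
```

View pics/top0.png

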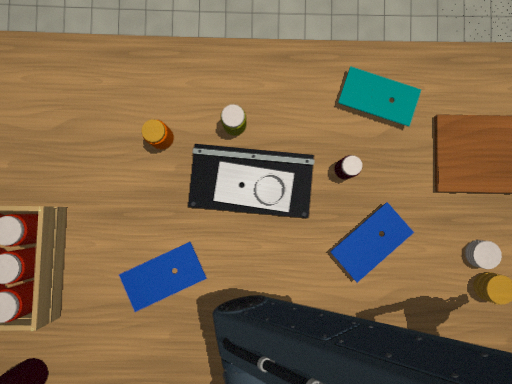

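View pics/side0.png

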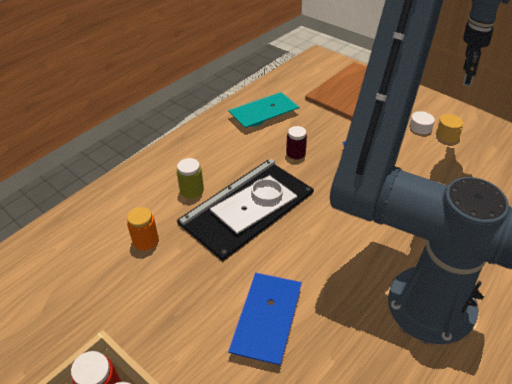

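The top view shows the bed as a black slab from about (190,145) to (313,217), with the fence along its upper side. The white plate is at about (213–294, 160–212), its hole at (241,185) and the collar at (269,190). The jars are at (155,133), (233,118) and (348,166). The side view agrees.

```bash
python3 - <<'E'
from h import *
a=cv2.imread('pics/top0.png')
roi=np.zeros(a.shape[:2],np.uint8); roi[140:222,184:320]=255
g=cv2.cvtColor(a,cv2.COLOR_BGR2GRAY); hsv=cv2.cvtColor(a,cv2.COLOR_BGR2HSV)
def big(m):
    c=cv2.findContours(m,cv2.RETR_EXTERNAL,cv2.CHAIN_APPROX_NONE)[0]; return max(c,key=cv2.contourArea)
pm=((g>190)&(roi>0)).astype(np.uint8)*255; pm[:162]=np.where(np.arange(512)[None]>230,0,pm[:162])
pm=cv2.morphologyEx(pm,cv2.MORPH_OPEN,np.ones((3,3)))
pc=cv2.boxPoints(cv2.minAreaRect(big(pm)));print('plate px',pc.round(1).tolist())
W=ray('top',pc,.022);print(W.round(4).tolist());print([np.linalg.norm(W[i]-W[i-1]).round(4) for i in range(4)])
bm=((hsv[...,1]<70)&(roi>0)).astype(np.uint8)*255; bm|=((g<50)&(roi>0)).astype(np.uint8)*255
bm=cv2.morphologyEx(bm,cv2.MORPH_OPEN,np.ones((5,5)))
bc=cv2.boxPoints(cv2.minAreaRect(big(bm)));print('bed px',bc.round(1).tolist())
B=ray('top',bc,.015);print(B.round(4).tolist());print([np.linalg.norm(B[i]-B[i-1]).round(4) for i in range(4)])
# hole
hm=((g<110)&(roi>0)).astype(np.uint8); n,l,st,ce=cv2.connectedComponentsWithStats(hm)
for i in range(1,n):
    if 8<st[i,4]<200: print('comp',st[i],ce[i].round(1),ray('top',[ce[i]],.028).round(4))
print('collar',ray('top',[[269.5,189.5]],.04).round(4))
big_=cv2.resize(a[135:225,180:325],None,fx=5,fy=5,interpolation=cv2.INTER_CUBIC);cv2.imwrite('pics/topc.png',big_)
for n,p,z in(('a',(154,128),.095),('b',(233,111),.095),('c',(353,163),.085)):print(n,ray('top',[p],z).round(3))
E
```

```text
plate px [[213.8000030517578, 200.0], [219.6999969482422, 161.6999969482422], [293.20001220703125, 173.0], [287.29998779296875, 211.3000030517578]]
[[0.4732, 0.1424, 0.022], [0.5806, 0.1287, 0.022], [0.5528, -0.0773, 0.022], [0.4455, -0.0622, 0.022]]
[np.float64(0.2065), np.float64(0.1083), np.float64(0.2079), np.float64(0.1084)]
bed px [[187.5, 206.6999969482422], [193.39999389648438, 143.3000030517578], [313.8999938964844, 154.6999969482422], [307.8999938964844, 218.0]]
[[0.4534, 0.2161, 0.015], [0.6319, 0.2045, 0.015], [0.6065, -0.1358, 0.015], [0.4278, -0.1207, 0.015]]
[np.float64(0.3377), np.float64(0.1789), np.float64(0.3413), np.float64(0.1794)]
comp [269 175  15  25  55] [279.3 183.9] [[ 0.521  -0.0384  0.028 ]]
comp [239 182   5   6  22] [241.3 184.5] [[0.5172 0.067  0.028 ]]
comp [254 192  11  12  18] [258.2 198.1] [[0.4805 0.0194 0.028 ]]
collar [[ 0.5041 -0.0109  0.04  ]]
a [[0.655 0.293 0.095]]
b [[0.704 0.09  0.095]]
c [[ 0.575 -0.227  0.085]]
```

View pics/topc.png

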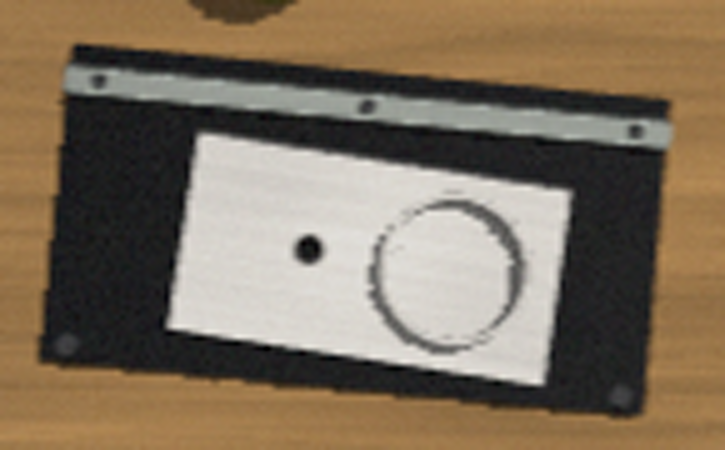

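Call:
send_rows --commands '[{"delta_pos":[2.6,5.4,0],"yaw":-0.1},{"delta_pos":[2.6,5.4,0],"yaw":-0.1},{"delta_pos":[2.6,5.4,0],"yaw":-0.1},{"delta_pos":[2.6,5.4,0],"yaw":-0.1},{"delta_pos":[2.6,5.4,0],"yaw":-0.06},{"delta_pos":[2.6,5.4,0],"yaw":0},{"delta_pos":[2.6,5.4,0],"yaw":0},{"delta_pos":[2.6,5.4,0],"yaw":0},{"delta_pos":[2.6,5.4,0],"yaw":0},{"delta_pos":[2.6,5.4,0],"yaw":0}]' --grip 1 --force 40

```text
t: 1.35
tcp_pos: [0.4967, -0.0259, 0.2276]
tool_rot: [0.999, -0.051, 0.0, -0.001]
force: [1.3, -0.6, 0.3]
finger_gap: 0.002
```

Call:
send_rows --commands '[{"delta_pos":[0.7,1.5,-4],"yaw":0.02},{"delta_pos":[0,0,-4]},{"delta_pos":[0,0,-3]},{"delta_pos":[0,0,0]}]'

```text
validation failed for argument at $.co...
```

```bash
python3 - <<'E'
from h import *
s=manip.sense();a=manip.snapshot('wrist');b=manip.snapshot('side');print(s['tcp_pos'],s['force'])
cv2.imwrite('pics/w1.png',np.hstack([cv2.resize(a,(400,300)),cv2.resize(b[130:280,150:350],(400,300))]))
E
```

```text
[ 0.49671641 -0.02587555  0.22758928] [ 1.31599224 -0.58963827  0.31607585]
```

View pics/w1.png

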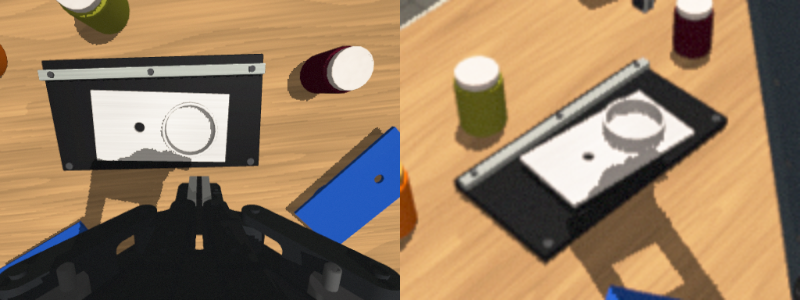

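The move was refused because some rows had no yaw. The wrist view shows the collar at (189,130) with nothing in the way. I'm resending with the yaws filled in.

Call:
send_rows --commands '[{"delta_pos":[0.7,1.5,-4],"yaw":0.02},{"delta_pos":[0,0,-4],"yaw":0},{"delta_pos":[0,0,-4],"yaw":0},{"delta_pos":[0,0,-3],"yaw":0},{"delta_pos":[0,0,-1.5],"yaw":0},{"delta_pos":[0,0,0],"yaw":0}]'

```text
t: 2.2
tcp_pos: [0.5041, -0.009, 0.0577]
tool_rot: [0.999, -0.036, 0.001, -0.001]
force: [-0.4, -0.8, -0.4]
finger_gap: 0.001
```

```bash
python3 - <<'E'
from h import *
s=manip.sense();a=manip.snapshot('wrist');b=manip.snapshot('side');print(s['tcp_pos'],s['force'])
cv2.imwrite('pics/w2.png',np.hstack([cv2.resize(a,(400,300)),cv2.resize(b[130:280,150:350],(400,300))]))
E
```

```text
[ 0.50414104 -0.00898377  0.05767301] [-0.38285901 -0.84881857 -0.43765071]
```

View pics/w2.png

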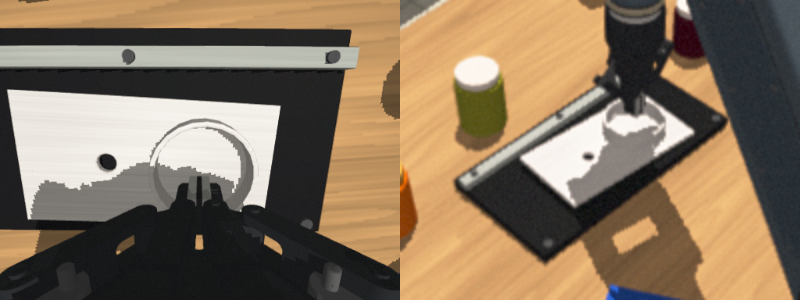

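The closed fingertips are over the middle of the collar at (200,185) in the wrist view. I'll go down inside it and start pushing toward the fence.

Call:
send_rows --commands '[{"delta_pos":[0,0,-1.5],"yaw":0},{"delta_pos":[0,0,-0.9],"yaw":0},{"delta_pos":[0.5,-0.04,0],"yaw":0},{"delta_pos":[0.5,-0.04,0],"yaw":0},{"delta_pos":[0.5,-0.04,0],"yaw":0},{"delta_pos":[0.3,0,0],"yaw":0}]'

```text
t: 3.05
tcp_pos: [0.5265, -0.011, 0.0356]
tool_rot: [0.999, -0.036, 0.005, -0.0]
force: [0.2, 0.3, -0.7]
finger_gap: 0.0
```

Call:
send_rows --commands '[{"delta_pos":[0.4,-0.03,-0.1],"yaw":0},{"delta_pos":[0.4,-0.03,0],"yaw":0},{"delta_pos":[0.4,-0.03,0],"yaw":0},{"delta_pos":[0.3,-0.03,0],"yaw":0}]'

```text
t: 3.55
tcp_pos: [0.5417, -0.012, 0.0346]
tool_rot: [0.999, -0.036, 0.004, -0.0]
force: [-0.7, 0.2, 0.6]
finger_gap: 0.0
```

Call:
send_rows --commands '[{"delta_pos":[0.4,-0.03,0],"yaw":0},{"delta_pos":[0.3,-0.03,0],"yaw":0},{"delta_pos":[0.3,-0.03,0],"yaw":0}]'

```text
t: 3.92
tcp_pos: [0.5516, -0.0128, 0.0344]
tool_rot: [0.999, -0.036, 0.004, -0.0]
force: [-1.4, 0.8, -0.7]
finger_gap: -0.005
```

```bash
cat > look.py <<'E'
import sys
from h import *
s=manip.sense();t=manip.snapshot('top');a=manip.snapshot('wrist');b=manip.snapshot('side');print(s['t'],s['tcp_pos'].round(4),s['force'].round(1))
n=sys.argv[1]
for k,v in(('t',t),('w',a),('s',b)):cv2.imwrite(f'pics/{n}{k}.png',v)
cv2.imwrite(f'pics/{n}.png',np.vstack([np.hstack([cv2.resize(a,(400,300)),cv2.resize(b[130:280,150:350],(400,300))]),cv2.resize(t[140:222,160:340],(800,300))[:, :]]))
E
python3 look.py p3
```

```text
3.925 [ 0.5516 -0.0128  0.0344] [-1.4  0.8 -0.7]
```

View pics/p3.png

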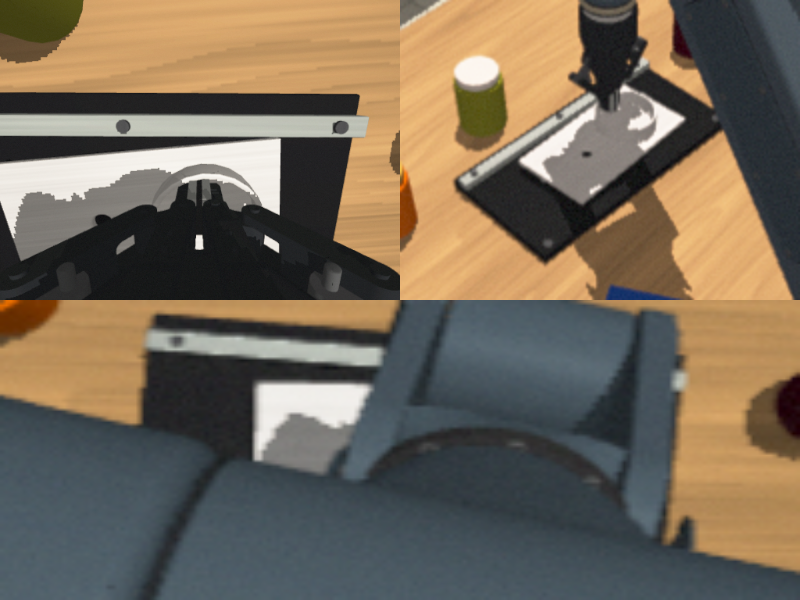

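The wrist view shows the plate has swung: its rear (right) corner is now nearest the fence. Pushing on should turn the front in, since the push point lies ahead of that corner.

Call:
send_rows --commands '[{"delta_pos":[0.3,-0.02,0],"yaw":0},{"delta_pos":[0.3,-0.02,0],"yaw":0},{"delta_pos":[0.2,0,0],"yaw":0}]'

```text
t: 4.45
tcp_pos: [0.5584, -0.013, 0.0344]
tool_rot: [0.999, -0.035, 0.002, -0.0]
force: [-1.9, -0.4, 1.4]
finger_gap: 0.0
```

Call:
send_rows --commands '[{"delta_pos":[0.3,-0.02,0],"yaw":0},{"delta_pos":[0.2,0,0],"yaw":0},{"delta_pos":[0.2,0,0],"yaw":0}]'

```text
t: 4.82
tcp_pos: [0.5603, -0.0125, 0.0337]
tool_rot: [0.999, -0.035, -0.004, -0.001]
force: [-4.6, -0.5, 2.1]
finger_gap: -0.002
```

```bash
python3 look.py p4; python3 -c "
import cv2,numpy as np
w=cv2.imread('pics/p4w.png');s=cv2.imread('pics/p4s.png')
cv2.imwrite('pics/p4v.png',np.hstack([cv2.resize(w[80:300],(400,172*1)),cv2.resize(s[140:240,190:350],(400,172))]))"
```

```text
4.825 [ 0.5603 -0.0125  0.0337] [-4.6 -0.5  2.1]
```

View pics/p4v.png

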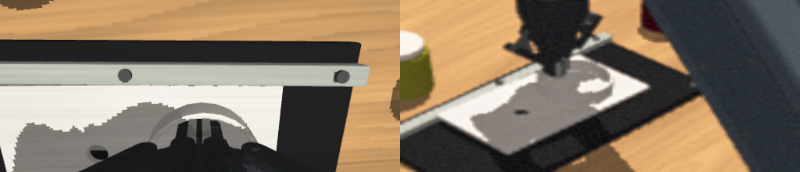

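The plate's long edge now lies along the fence in the wrist view (row ~85). I'll back off, move to the collar's +y wall, and push along the fence.

Call:
send_rows --commands '[{"delta_pos":[-0.8,0.06,0],"yaw":0},{"delta_pos":[-0.7,0.05,0],"yaw":0},{"delta_pos":[0.04,0.6,0],"yaw":0},{"delta_pos":[0.04,0.5,0],"yaw":0},{"delta_pos":[0.03,0.4,0],"yaw":0},{"delta_pos":[0.03,0.4,0],"yaw":0},{"delta_pos":[0.02,0.3,0],"yaw":0}]'

```text
t: 5.85
tcp_pos: [0.5508, 0.011, 0.0344]
tool_rot: [0.999, -0.035, 0.001, -0.0]
force: [-0.6, -1.1, 1.3]
finger_gap: 0.001
```

Call:
send_rows --commands '[{"delta_pos":[-0.9,-0.1,0],"yaw":0},{"delta_pos":[0.03,0.4,0],"yaw":0},{"delta_pos":[0.02,0.3,0],"yaw":0},{"delta_pos":[0.02,0.2,0],"yaw":0}]'

```text
t: 6.35
tcp_pos: [0.5418, 0.0197, 0.0344]
tool_rot: [0.999, -0.035, 0.001, -0.0]
force: [-0.1, -1.1, 0.3]
finger_gap: -0.001
```

Call:
send_rows --commands '[{"delta_pos":[0.02,0.3,0],"yaw":0},{"delta_pos":[0.02,0.3,0],"yaw":0},{"delta_pos":[0.02,0.3,0],"yaw":0},{"delta_pos":[0,-0.4,0],"yaw":0},{"delta_pos":[0.03,0.4,0],"yaw":0},{"delta_pos":[0.02,0.2,0],"yaw":0},{"delta_pos":[0.02,0.2,0],"yaw":0}]'

```text
t: 7.22
tcp_pos: [0.5436, 0.0331, 0.0344]
tool_rot: [0.999, -0.035, 0.001, 0.0]
force: [-0.4, -1.7, 1.2]
finger_gap: -0.006
```

```bash
python3 look.py p5; python3 - <<'E'
from h import *
w=cv2.imread('pics/p5w.png');s=cv2.imread('pics/p5s.png')
cv2.imwrite('pics/p5v.png',np.vstack([cv2.resize(w,(800,600))[100:450],cv2.resize(s[150:240,180:345],(440,240)).repeat(1,0) if 0 else cv2.copyMakeBorder(cv2.resize(s[150:240,180:345],(458,250)),0,0,0,342,0)]))
E
```

```text
7.225 [0.5436 0.0331 0.0344] [-0.4 -1.7  1.2]
```

View pics/p5v.png

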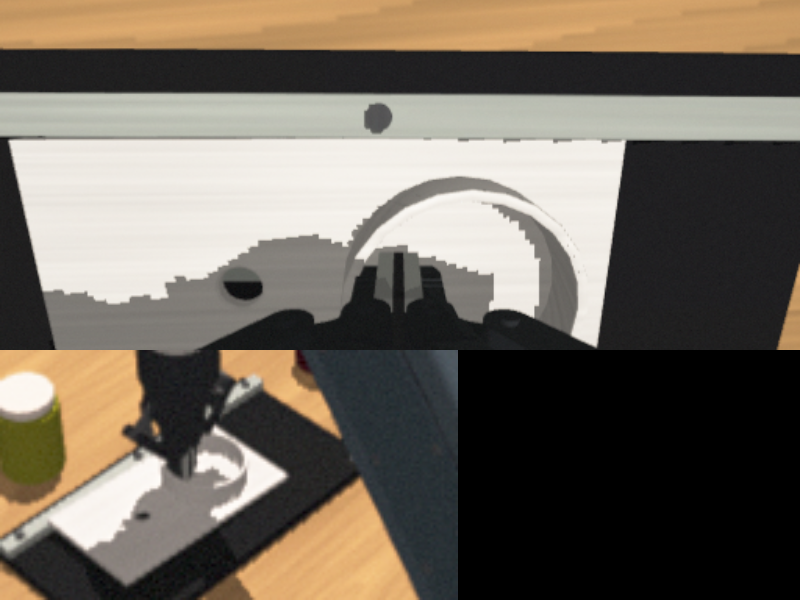

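The plate is square along the fence with the fingertips on the collar's +y wall. The hole is at (243,288) in this crop, which is about (155,248) in the raw wrist picture. I'll turn that into a position.

```bash
cat >> h.py <<'E'
from scipy.spatial.transform import Rotation as Ro
def wray(px,z,s):
    c=manip.get_calibration('wrist'); K=np.array([[c['fx'],0,c['cx']],[0,c['fy'],c['cy']],[0,0,1.]])
    p=cv2.undistortPoints(np.array(px,float).reshape(-1,1,2),K,np.array(c['dist_coeffs'],float)).reshape(-1,2)
    M=np.array(c['mount']);R=Ro.from_quat(s['tool_rot']).as_matrix()
    o=R@M[:3,3]+s['tcp_pos']; d=np.c_[p,np.ones(len(p))]@(R@M[:3,:3]).T
    return o+d*((z-o[2])/d[:,2])[:,None]
def bed(P):
    a=-.0755;P=np.atleast_2d(P)[:,:2]-[.5299,.0410];return P@np.array([[np.cos(a),-np.sin(a)],[np.sin(a),np.cos(a)]])
E
python3 - <<'E'
from h import *
s=manip.sense()
k=512/800
pts=np.array([[243,386],[8,240],[626,241],[376,217]])*k
for p,z in zip(pts,(.028,.03,.022,.027)):
    P=wray([p],z,s);print(P.round(4),bed(P).round(4))
E
```

```text
[[0.5407 0.0908 0.028 ]] [[0.007  0.0505]]
[[0.6005 0.1608 0.03  ]] [[0.0613 0.1248]]
[[ 0.5842 -0.0514  0.022 ]] [[ 0.0612 -0.088 ]]
[[0.5991 0.0362 0.027 ]] [[0.0693 0.0005]]
```

The calibration holds: the fence's middle screw comes out at bed y = 0. The hole is now at bed y ≈ 0.052, so up to 25 mm is left. I'll keep pushing, slackening often.

Call:
send_rows --commands '[{"delta_pos":[0,-0.4,0],"yaw":0},{"delta_pos":[0.03,0.4,0],"yaw":0},{"delta_pos":[0.02,0.2,0],"yaw":0},{"delta_pos":[0,-0.4,0],"yaw":0},{"delta_pos":[0.03,0.4,0],"yaw":0},{"delta_pos":[0.02,0.2,0],"yaw":0},{"delta_pos":[0.02,0.1,0],"yaw":0}]'

```text
t: 8.25
tcp_pos: [0.545, 0.0386, 0.0344]
tool_rot: [0.999, -0.035, 0.001, -0.0]
force: [-0.4, -2.0, 0.0]
finger_gap: -0.002
```

Call:
send_rows --commands '[{"delta_pos":[0,-0.4,0],"yaw":0},{"delta_pos":[0.03,0.4,0],"yaw":0},{"delta_pos":[0.02,0.2,0],"yaw":0},{"delta_pos":[0,-0.4,0],"yaw":0},{"delta_pos":[0.03,0.4,0],"yaw":0},{"delta_pos":[0.02,0.2,0],"yaw":0},{"delta_pos":[0.02,0.1,0],"yaw":0}]'

```text
t: 9.12
tcp_pos: [0.5462, 0.044, 0.0344]
tool_rot: [0.999, -0.035, 0.001, -0.0]
force: [0.7, -1.2, -0.6]
finger_gap: -0.0
```

Call:
send_rows --commands '[{"delta_pos":[0,-0.4,0],"yaw":0},{"delta_pos":[0.03,0.4,0],"yaw":0},{"delta_pos":[0.02,0.2,0],"yaw":0},{"delta_pos":[0,-0.4,0],"yaw":0},{"delta_pos":[0.02,0.4,0],"yaw":0},{"delta_pos":[0.01,0.2,0],"yaw":0},{"delta_pos":[0.01,0.1,0],"yaw":0}]'

```text
t: 10.0
tcp_pos: [0.5473, 0.0497, 0.0343]
tool_rot: [0.999, -0.035, 0.001, -0.0]
force: [0.1, -0.9, -0.8]
finger_gap: -0.005
```

Call:
send_rows --commands '[{"delta_pos":[0,-0.4,0],"yaw":0},{"delta_pos":[0.02,0.4,0],"yaw":0},{"delta_pos":[0.01,0.2,0],"yaw":0},{"delta_pos":[0,-0.4,0],"yaw":0},{"delta_pos":[0.02,0.4,0],"yaw":0},{"delta_pos":[0.01,0.1,0],"yaw":0},{"delta_pos":[0.01,0.1,0],"yaw":0}]'

```text
t: 10.88
tcp_pos: [0.548, 0.0537, 0.0344]
tool_rot: [0.999, -0.035, 0.001, -0.0]
force: [0.6, -1.1, 0.7]
finger_gap: -0.001
```

```bash
python3 look.py p6; python3 - <<'E'
from h import *
w=cv2.imread('pics/p6w.png');s=cv2.imread('pics/p6s.png')
cv2.imwrite('pics/p6v.png',np.vstack([cv2.resize(w,(800,600))[100:450],cv2.copyMakeBorder(cv2.resize(s[150:240,180:345],(458,250)),0,0,0,342,0)]))
E
```

```text
10.875 [0.548  0.0537 0.0344] [ 0.6 -1.1  0.7]
```

View pics/p6v.png

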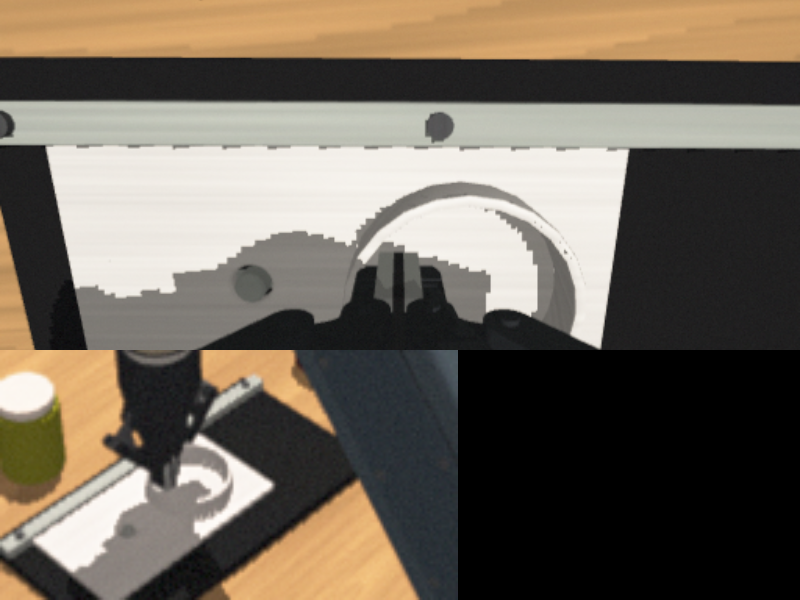

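The hole, at (252,283) in the crop, is now filled by the grey pin, and the plate's front end looks lower. A gentle push will show whether the pin blocks it.

Call:
send_rows --commands '[{"delta_pos":[0.02,0.2,0],"yaw":0},{"delta_pos":[0.02,0.2,0],"yaw":0},{"delta_pos":[0.02,0.2,0],"yaw":0}]'

```text
t: 11.4
tcp_pos: [0.5482, 0.0575, 0.0344]
tool_rot: [0.999, -0.034, 0.001, 0.002]
force: [-1.5, -10.7, 1.4]
finger_gap: 0.004
```

It is blocked at 10.7 N, so it is on the pin. I'll slacken, centre the fingertips in the collar, and withdraw up and away for a final look.

Call:
send_rows --commands '[{"delta_pos":[-0.05,-0.6,0],"yaw":0},{"delta_pos":[-0.5,-0.8,0],"yaw":0},{"delta_pos":[0,0,0],"yaw":0},{"delta_pos":[0,0,1],"yaw":0},{"delta_pos":[0,0,3],"yaw":0},{"delta_pos":[0,0,5],"yaw":0},{"delta_pos":[-1,-4,5],"yaw":0},{"delta_pos":[-2,-5,3],"yaw":0},{"delta_pos":[-2,-5,0],"yaw":0},{"delta_pos":[-2,-5,0],"yaw":0}]'

```text
t: 12.65
tcp_pos: [0.4732, -0.1459, 0.2125]
tool_rot: [1.0, -0.03, 0.005, 0.003]
force: [0.5, -0.5, 0.6]
finger_gap: -0.001
```

Call:
send_rows --commands '[{"delta_pos":[-1.5,-5,0],"yaw":0},{"delta_pos":[-1.5,-5,0],"yaw":0},{"delta_pos":[-1,-5,0],"yaw":0},{"delta_pos":[-1,-5,0],"yaw":0},{"delta_pos":[-1,-5,0],"yaw":0},{"delta_pos":[0,-5,0],"yaw":0},{"delta_pos":[0,0,0],"yaw":0}]'

```text
t: 13.52
tcp_pos: [0.4098, -0.4577, 0.219]
tool_rot: [0.999, -0.031, 0.01, 0.006]
force: [0.3, -0.2, -0.4]
finger_gap: -0.003
```

```bash
python3 look.py p7; python3 - <<'E'
from h import *
t=cv2.imread('pics/p7t.png');s=cv2.imread('pics/p7s.png')
cv2.imwrite('pics/p7v.png',np.vstack([cv2.resize(t[90:235,140:380],(600,362)),cv2.copyMakeBorder(cv2.resize(s[150:260,170:345],(374,235)),0,0,0,226,0)]))
E
```

```text
13.525 [ 0.4098 -0.4577  0.219 ] [ 0.3 -0.2 -0.4]
```

View pics/p7v.png

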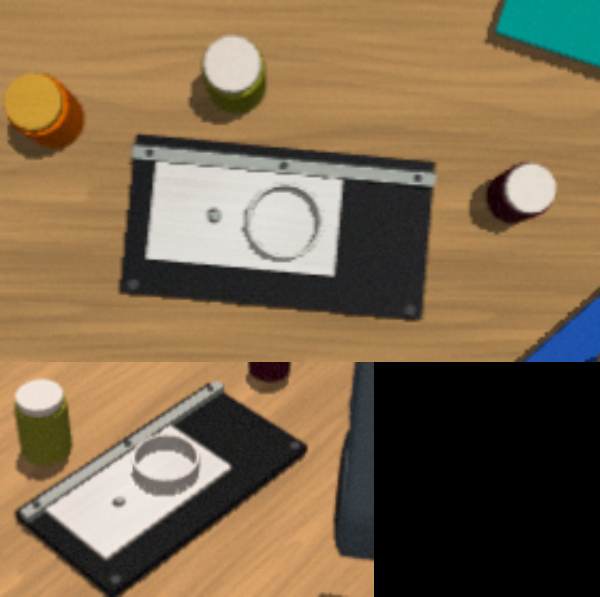

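From above, the plate lies along the fence with the pin showing in the hole at (214,215), and the jars are still standing. One numeric check before handing in.

```bash
python3 - <<'E'
from h import *
t=cv2.imread('pics/p7t.png');g=cv2.cvtColor(t,cv2.COLOR_BGR2GRAY)
m=(g>190).astype(np.uint8)*255
roi=np.zeros_like(m);roi[153:205,195:280]=255;m&=roi
m=cv2.morphologyEx(m,cv2.MORPH_OPEN,np.ones((3,3)))
c=max(cv2.findContours(m,cv2.RETR_EXTERNAL,cv2.CHAIN_APPROX_NONE)[0],key=cv2.contourArea)
W=bed(ray('top',cv2.boxPoints(cv2.minAreaRect(c)),.021));print(W.round(4))
f=140/600*0+.4
h=[140+214*f,90+215*f];print('hole',bed(ray('top',[h],.021)).round(4))
# top/side parallax of the two front plate corners (height check)
for top,side in(([153,164],[47,515-362]),([146,260],[106,558-362])):
    pt=[140+top[0]*f,90+top[1]*f];ps=[170+side[0]*175/374,150+side[1]*110/235]
    zs=np.linspace(.0,.05,101);d=[np.linalg.norm((ray('top',[pt],z)-ray('side',[ps],z))[0,:2]) for z in zs];i=int(np.argmin(d));print('corner z',zs[i],d[i].round(4))
a=cv2.imread('pics/top0.png');
for x,y in((155,133),(233,118),(348,166)):
    sl=np.s_[y-18:y+18,x-20:x+20];print('jar diff',cv2.absdiff(a[sl],t[sl]).mean().round(2))
E
```

```text
[[-0.0485  0.141 ]
 [ 0.0593  0.142 ]
 [ 0.0596 -0.0655]
 [-0.0484 -0.0652]]
hole [[0.0055 0.0711]]
corner z 0.0145 0.0002
corner z 0.021 0.0034
jar diff 7.19
jar diff 8.23
jar diff 7.59
```

```bash
python3 -c "
from station import manip
print(manip.sign_off())"
```

```text
the job is handed in; nothing more can be done
None
```

The plate is seated on the pin, flat on the bed and along the fence, and the job is handed in at about 13.6 s of the 64 s allowed. `sign_off` reports no verdict, so that rests on my own checks below.

With the closed fingertips inside the collar I pushed the plate square against the fence. I then slid it along in short pushes, slackening after each one, until it dropped onto the pin. After that I withdrew the arm clear of everything.

**Last checks**
- **On the pin:** the pin is visible in the hole, and a further push was blocked at 10.7 N.
- **Hole position:** about x = +5.5 mm, y = +71 mm in the bed frame, inside both limits.
- **Against the fence:** the long edge is at bed x ≈ 59–60 mm, turned less than 0.01 rad.
- **Flatness:** the two front top corners came out at 14.5 and 21 mm high, against 21 mm expected when seated and about 34 mm if still propped. The two readings disagree by 6.5 mm; I put that down to reading them from coarse pixels.
- **Jars:** all three look upright and in place. Before and after pictures differ by about the same small amount at each (mean 7–8 grey levels), which I took as picture noise and did not check further.

One move call was refused because some rows had no yaw, so I resent it; nothing moved in between.

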